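# Pin the foam roll's shaft so that the roll cannot turn

### The arm

A 6-joint arm with a two-finger parallel gripper is mounted at the origin on the work surface. World frame = base frame: x ahead of the robot, y to its left, z up, the work surface at z = 0. Lengths are in m, angles in rad, forces in N, time in s.
With the tool pointing down it reaches from about 0.35 to 0.975 m from the base axis. Payload 7.1 kg.
Tool frame: the origin (TCP) lies where the fingers leave the gripper's body, on its centre line; the fingertips stand 80 mm ahead of it and the grasp point (between the pads) lies 61 mm ahead of it; z points along the fingers, y is the line along which they close (so a half turn about z gives the same grasp; the last joint's range is limited). The gripper opens to 88 mm and grips with 3 to 60 N. Pads are 20 mm wide; open, the fingers measure 115 mm over their backs; the gripper's body (75 mm by 178 mm) begins 61 mm behind the grasp point.
Start: joints at [1.203, 0.423, 1.63, -0, 1.089, -0.019], TCP at [0.214, 0.587, 0.303] pointing down, gripper open.
Joint ranges: [-3, 3], [-0.9, 2.11], [0.09, 2.58], [-1.31, 4.45], [0.11, 2.69], [-2.54, 2.54]. Speed limits (rad/s): [2.39, 2.39, 3.01, 3.14, 3.14, 3.14].

### API

Orientations are given as a unit quaternion [x, y, z, w].
In Python, from rig import r gives the robot as it stands.
- The arm moves only by the tool send_rows, never from a script. Its arguments are lists of equal length, an entry for each row: "grip": the opening, from 0 (shut) to 1 (fully open); "xyz": the shift along the tool's x, y, z in units of 30 mm (1.0 is 30 mm), a list of three; "delta_rot": the turn, a rotation vector about the tool's x, y, z in units of 5 degrees (1.0 is 5 degrees), a list of three. A call has 1 to 5 rows; each row is the pose to reach, as a shift and turn from the pose commanded when the call began, along the tool's axes at that moment; what a row does not reach only later rows make up. A row lasts 1/12 s, in which the tool goes at most 41.7 mm and 7.16 degrees, less where a joint would pass 70% of its speed; a pose out of reach is approached as far as the arm can. A call with a gripper value outside its range is refused whole. The fingers move at their own pace and stop on an object; "force" is the grip in N (left out, the last holds). Time passes only in rows, so rows that repeat a pose let the fingers close. It gives the time, the measured TCP pose, the force, the opening and the grip force at its end, in the units of the state.
- r.state(): the state, without advancing time (a new reading comes with each control period).
- r.snapshot(name): name is "scene" or "side" or "wrist"; returns the picture (384x512x3 uint8, red, green, blue); there is no depth.
- r.camera_info(name): a dict with "camera_matrix" (3x3 intrinsics, pixels), "dist" ([k1, k2, p1, p2, k3] as OpenCV has them; the pictures are not rectified), "world_to_cam" (4x4, takes a point from world to camera coordinates). Camera axes: x right, y down, z forward; pixel columns grow to the right and rows downward; lengths in m; the calibration is good to about 2 mm. A picture is of the moment at which its call begins: read the wrist's pose just before it. camera_info takes no time and is no camera call; for the wrist camera it gives the pose at the moment of the call.
- r.job_done(): hands the job in; it is judged then, once.
Trained networks look in the newest picture that a camera, given by its name, has taken for a name from the list of things; names that differ only in an ending like _2 or _b are one class to them, and where a whole thing is asked for, a point or a joint stands for the part that bears it (a point fixed in the world has none). Each returns a list of dicts, best first, with "p" (0 to 1); they miss things now and then, are a little off and sometimes report something else, mostly with a low value. They report only what shows in the picture. A call takes as long as a camera call.
- r.masks_of(camera, thing): "region" (384x512 bool, what is visible of it) and "box" ([left, top, right, bottom] as shares, 0 to 1, of the picture: columns of its width, rows of its height, round what is visible of it).
- r.mark_of(camera, thing): "location" ([column, row] as shares, 0 to 1, of the picture: columns of its width, rows of its height: a listed point, or the origin of a listed thing).
The state is a dict: "t": time; "qpos": joint angles; "joint_velocities": joint speeds; "tau": joint torques, N m; "eef_pos": TCP position; "eef_rot": TCP orientation; "ft_force": force on the tool from outside, world axes, zero at the start; "wrist_torque": the same for the moment, N m; "opening": opening from 0.0 (shut) to 1.0 (fully open); "gripper_force": force on a finger pad.
Only numpy, scipy, OpenCV 4.12 (cv2) and the standard library are available. Lean on these libraries where they do the work, as an engineer would, in place of code of your own. Each camera call takes 0.05 s, during which the arm holds its last target. There are 200 camera calls.

### The job

Lock the foam roll so a sheet can be cut: take the red-knobbed lock pin out of the wooden block, stand it in the leaning bore on the roll's bearing and let go, so that it rests on the shaft. Then wind the crank away from the robot, over the top, until the pin drops into the shaft's hidden cross-hole, and push the pin fully home, its knob flat on the housing. Leave the paint bottle, tape and knife where they are.

Things in the scene. Friction and masses are not known exactly. Their poses are not given: they have to be found in the camera images.
- pin: Loose lock pin, 90 g: steel shank of 10 mm diameter, 90 mm long, under a red cylindrical knob of 24 mm diameter, 34 mm high (124 mm in all). Origin at the tip (coned over the last 6 mm to 3 mm diameter); z runs up the pin towards the knob. It starts upright in the wooden block, in a 40 mm deep hole, with 50 mm of bare shank showing between block and knob.
- pin_shoulder (a point): Flat underside of the pin's knob, on the pin's axis, 90 mm from the tip.
- bush: Dark lock housing, 56 x 40 x 86 mm, round the shaft at the stand's crank end. Origin: centre of its bore's mouth (yellow ring) on its flat top. z points out of the bore, 35 degrees from vertical towards the robot; y level along the shaft, from crank to roll; x square to both. Bore 11.2 mm wide, its mouth countersunk to 19 mm; the pin goes in along -z and is home when its knob meets this top.
- bore_cross (a point): Where the bore's axis crosses the shaft's axis, 52 mm down the bore, 130 mm above the table. The shaft (32 mm diameter) stops a pin 36 mm down the bore until its 12.5 mm cross-hole turns into line; the pin then slides on by its own weight to about 12 mm short of home, onto a spring ball catch in the far wall. The rest takes a push of 5 to 15 N along the bore.
- crank (a joint): Angle of crank and shaft, rad: 0 with the handle straight up over the shaft, growing as it goes over away from the robot; it starts between -1.1 and -0.8 and can turn right round. Where the hidden cross-hole sits differs every time: it comes into line once between -0.25 and 0.8. Turning takes 1 to 2 N at the handle; once the pin has dropped in, it stops the crank within a few degrees.
- crank_grip (a point): Middle of the crank's black handle, a level cylinder 25 mm in diameter and 75 mm long, parallel to the shaft, which spins freely on the crank. It goes round the shaft's axis on a circle of 70 mm radius, its middle 81.5 mm from the bore's axis on the side away from the roll (the shaft's axis is 130 mm above the table).
- caddy: Wooden block, 190 x 60 x 50 mm high, fixed, origin under its centre, long along its x. The pin's hole is 60 mm from the centre towards +x; two marker pens stand at 30 and 68 mm towards -x, up to 39 mm above the block.
- stand: Blue steel roll stand, fixed. Origin on the table below the point where bore and shaft cross; y along the shaft towards the roll. Base plate 95 mm to either side in x, y from -28 to 372 mm; end frames 166 mm high at y = 25 and 355 mm; the white foam roll on the shaft, 150 mm diameter, lies between y = 50 and 330 mm, its top 205 mm above the table.
- paint_bottle: Black paint bottle, 84 mm diameter, 200 mm high, upright; origin under its centre. Leave alone.
- tape_roll: Roll of clear tape lying flat, 96 mm diameter, 48 mm high; origin under its centre. Leave alone.
- knife: Yellow cutter knife lying on the table, about 190 mm long, 16 mm high; origin under the middle of its handle. Leave alone.

How it is judged:
By the outcome, as a careful person would: the job done as asked, in the order asked, and still so for the second after the job is handed in, with the robot touching nothing.
It also fails if it takes over 69 s, if anything falls off the work surface, if the arm or the gripper's body presses on something with over 40 N, if the wrist force passes 120 N, or if a joint passes its speed limit or range.

## Working session

There is one attempt and no reset: what is moved stays moved. The work goes in short steps, Python scripts to look and compute and a tool call to move; the robot and the scene stay as the last step left them, time stands still between calls to the robot, and variables do not carry over. Pictures are saved under pics/ and viewed, at most 10 in all, crops included, and the job is handed in when it is done.

Besides the shell and the picture viewer there is one more tool, called after "Call:" as name(argument=value, ...) on one line, values as JSON. send_rows: Moves the arm, as the interface text tells. Its arguments: {"type":"object","properties":{"grip":{"type":"array","items":{"type":"number"}},"xyz":{"type":"array","items":{"type":"array","items":{"type":"number"}}},"delta_rot":{"type":"array","items":{"type":"array","items":{"type":"number"}}},"force":{"type":"number"}},"required":["grip","xyz","delta_rot"]}

```bash
mkdir -p pics
cat > h.py <<'E'
import numpy as np, cv2
from rig import r
from scipy.spatial.transform import Rotation as R
def snap(c,fn=None):
    im=r.snapshot(c)
    if fn: cv2.imwrite('pics/'+fn,im[:,:,::-1])
    return im
def ray(ci,px):
    K=np.array(ci['camera_matrix']);T=np.array(ci['world_to_cam'])
    u=cv2.undistortPoints(np.array([[px]],float),K,np.array(ci['dist'],float))[0,0]
    d=T[:3,:3].T@np.array([u[0],u[1],1]);return -T[:3,:3].T@T[:3,3],d/np.linalg.norm(d)
def tri(rays):
    A=np.zeros((3,3));b=np.zeros(3)
    for o,d in rays:
        P=np.eye(3)-np.outer(d,d);A+=P;b+=P@o
    x=np.linalg.solve(A,b)
    return x,[np.linalg.norm((np.eye(3)-np.outer(d,d))@(x-o)) for o,d in rays]
def atz(ry,z):
    o,d=ry;return o+d*(z-o[2])/d[2]
def proj(ci,p):
    T=np.array(ci['world_to_cam']);K=np.array(ci['camera_matrix'])
    return cv2.projectPoints(np.array([p],float).reshape(-1,1,3),cv2.Rodrigues(T[:3,:3])[0],T[:3,3],K,np.array(ci['dist'],float))[0][:,0]
def mark(c,t):
    m=r.mark_of(c,t)
    return [(x['p'],np.array(x['location'])*[512,384]) for x in m]
def togo(pos,Rm,st=None):
    "units to send from current commanded (~measured) pose"
    st=st or r.state();R0=R.from_quat(st['eef_rot'])
    return R0.inv().apply(np.array(pos)-st['eef_pos'])/0.03, (R0.inv()*Rm).as_rotvec()/np.radians(5)
E
python3 - <<'E'
from h import *
np.set_printoptions(precision=4,suppress=True)
s=r.state();print(s)
ims=[]
for c in ['scene','side','wrist']:
    ims.append(snap(c,c+'0.png'))
    for t in ['pin','pin_shoulder','bush','bore_cross','crank_grip','caddy','stand','paint_bottle','tape_roll','knife']:
        print(c,t,[(round(p,2),l.round(1)) for p,l in mark(c,t)][:2])
    ci=r.camera_info(c);print(np.array(ci['world_to_cam']))
E
```

```text
{'t': 0.0, 'qpos': array([ 1.203 ,  0.4238,  1.6307,  0.    ,  1.0886, -0.019 ]), 'joint_velocities': array([ 0.0013, -0.0001,  0.0008, -0.0005,  0.0009, -0.0002]), 'tau': array([ -0.0015, -54.4638, -27.365 ,   0.0643,   0.0228,  -0.0001]), 'eef_pos': array([0.2134, 0.587 , 0.3019]), 'eef_rot': array([ 0.1735,  0.9848, -0.0008, -0.0002]), 'ft_force': array([-0.584 , -0.9007,  0.1486]), 'wrist_torque': array([ 0.0115, -0.0029, -0.0073]), 'gripper_force': 0.0, 'opening': 1.0005781172863335}
scene pin [(0.55, array([196.1, 226.3]))]
scene pin_shoulder [(0.55, array([193.3, 198.9])), (0.52, array([196.8, 209.9]))]
scene bush [(0.86, array([351.7, 162.8]))]
scene bore_cross [(0.91, array([356.7, 187.1]))]
scene crank_grip [(0.56, array([313.8, 169.1]))]
scene caddy [(0.93, array([199.4, 211.4]))]
scene stand [(0.84, array([346.8, 227. ])), (0.5, array([275.5, 181.6]))]
scene paint_bottle [(0.96, array([180.8, 295.2]))]
scene tape_roll [(0.68, array([242.1, 287.9]))]
scene knife [(0.74, array([190.9, 199.8])), (0.64, array([275.6, 178.5]))]
[[ 0.2832  0.959  -0.0086 -0.0131]
 [ 0.6364 -0.1
[... 307 characters left out ...]
0.79, array([228.2, 280.9]))]
side stand [(0.74, array([240.7, 179. ])), (0.19, array([235.3, 144. ]))]
side paint_bottle [(0.56, array([355.2, 270.2]))]
side tape_roll [(0.91, array([329.5, 234.5]))]
side knife [(0.58, array([173.3, 219.5]))]
[[ 0.9135 -0.4061  0.0255 -0.5725]
 [-0.1896 -0.4803 -0.8564  0.1301]
 [ 0.36    0.7775 -0.5157  0.9025]
 [ 0.      0.      0.      1.    ]]
wrist pin []
wrist pin_shoulder []
wrist bush []
wrist bore_cross []
wrist crank_grip []
wrist caddy []
wrist stand []
wrist paint_bottle []
wrist tape_roll []
wrist knife []
[[ 0.3425  0.9395 -0.     -0.6238]
 [ 0.8951 -0.3263  0.3039 -0.0351]
 [ 0.2855 -0.1041 -0.9527  0.3914]
 [ 0.      0.      0.      1.    ]]
```

View pics/scene0.png

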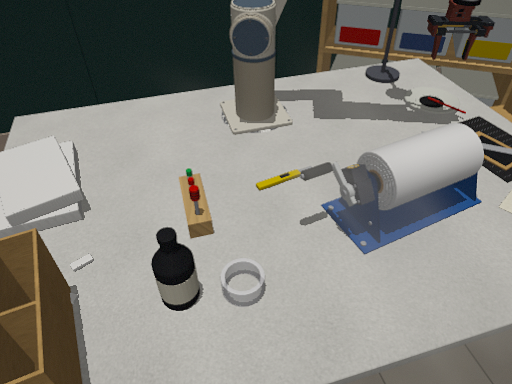

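View pics/side0.png

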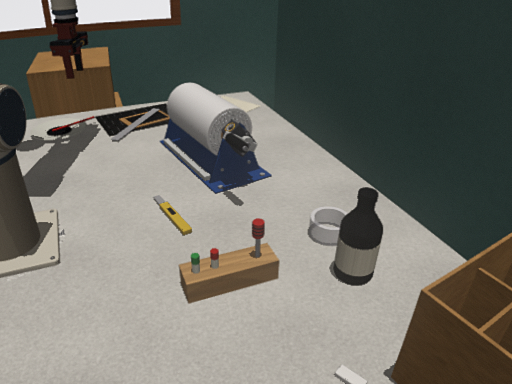

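The scene view shows the pin's knob at about (195,193) and the crank handle near (317,170). In the side view the knob is at (258,229), the mouth ring near (231,127) and the handle near (240,142).

Run:
```python
from h import *
np.set_printoptions(precision=4,suppress=True)
a=r.camera_info('scene');b=r.camera_info('side')
T=lambda p,q:print(*tri([ray(a,p),ray(b,q)]))
T((195,199),(256.6,235.7));T((193.3,198.9),(256.6,235.7));T((351.7,162.8),(231.5,127.8));T((313.8,169.1),(236.1,143.6))
print('caddy',atz(ray(a,(199.4,211.4)),0),atz(ray(b,(228.2,280.9)),0))
print('stand',atz(ray(a,(346.8,227)),0),'bottle',atz(ray(a,(180.8,295)),0),atz(ray(b,(355,270)),0),'tape',atz(ray(a,(242,288)),0),atz(ray(b,(329.5,234.5)),0))
# base plate mask corners
for c,ci in (('scene',a),('side',b)):
    im=cv2.imread(f'pics/{c}0.png');hsv=cv2.cvtColor(im,cv2.COLOR_BGR2HSV)
    m=((hsv[...,0]>100)&(hsv[...,0]<130)&(hsv[...,1]>130)&(hsv[...,2]>50)).astype(np.uint8)
    m[:120]=m[:120]*(c=='side')
    n,l,s,_=cv2.connectedComponentsWithStats(m);k=1+np.argmax(s[1:,4]);
    cn=cv2.findContours((l==k).astype(np.uint8),0,2)[0][0];h=cv2.approxPolyDP(cv2.convexHull(cn),4,True)[:,0]
    for p in h: print(c,p,atz(ray(ci,p),0.005))
ims=[cv2.resize(cv2.imread('pics/scene0.png')[120:250,300:490],None,fx=4,fy=4,interpolation=2)]
cv2.imwrite('pics/c1.png',ims[0])
```

```text
[ 0.4921 -0.2904  0.0969] [np.float64(0.0007724805907612041), np.float64(0.0007724805907611817)]
[ 0.4913 -0.2937  0.0986] [np.float64(0.0017478348952489507), np.float64(0.0017478348952489051)]
[0.573  0.0715 0.1776] [np.float64(0.006249843202205769), np.float64(0.006249843202205869)]
[ 0.5546 -0.0139  0.1688] [np.float64(0.002895066448936591), np.float64(0.002895066448936655)]
caddy [ 0.4395 -0.2814  0.    ] [ 0.4301 -0.2915  0.    ]
stand [0.6067 0.073  0.    ] bottle [ 0.6848 -0.3663  0.    ] [ 0.6913 -0.3652  0.    ] tape [ 0.7062 -0.2325  0.    ] [ 0.7078 -0.237   0.    ]
scene [476 173] [0.5254 0.5333 0.005 ]
scene [480 201] [0.6295 0.4619 0.005 ]
scene [445 217] [0.6535 0.3324 0.005 ]
scene [439 214] [0.6394 0.3241 0.005 ]
scene [440 190] [0.5588 0.3849 0.005 ]
side [231 184] [0.5707 0.0634 0.005 ]
side [215 192] [0.5149 0.0391 0.005 ]
side [183 162] [0.48   0.2436 0.005 ]
```

View pics/c1.png

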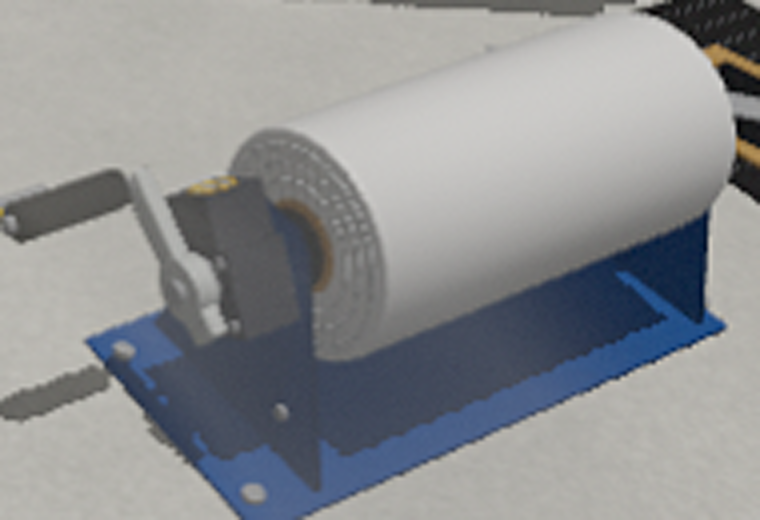

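The crop shows the mouth ring at about scene (353,166), the handle middle at (317,171), and base-plate corners at (322,205) and (481,201). Next I fit the stand pose to these.

```bash
cat > fit.py <<'E'
from h import *
from scipy.optimize import least_squares
def frame(x,y,th):
    yy=np.array([-np.sin(th),np.cos(th),0]);xx=np.array([np.cos(th),np.sin(th),0])
    return np.array([x,y,0]),xx,yy
def geo(x,y,th):
    o,xx,yy=frame(x,y,th);z=np.array([0,0,1.])
    bz=-np.sin(np.radians(35))*xx+np.cos(np.radians(35))*z
    bc=o+.13*z;mouth=bc+.052*bz
    return o,xx,yy,bz,bc,mouth
def handle(x,y,th,q):
    o,xx,yy,bz,bc,m=geo(x,y,th)
    return bc-.0815*yy+.07*(np.sin(q)*xx+np.array([0,0,np.cos(q)]))
E
python3 - <<'E'
from fit import *
np.set_printoptions(precision=4,suppress=True)
a=r.camera_info('scene');b=r.camera_info('side')
def res(p,det=False):
    o,xx,yy,bz,bc,m=geo(*p[:3]);C=lambda i,j:o+i*xx+j*yy+[0,0,.004]
    h=handle(*p)
    L=[(a,C(-.095,-.028),(322,205)),(a,C(.095,.372),(481.2,201.2)),(a,m,(353.2,166.2)),(a,h,(317,171)),(a,bc,(356.7,187)),
       (b,C(-.095,-.028),(214,187)),(b,C(.095,-.028),(270,177)),(b,m,(231,127.8)),(b,h,(238,142.5))]
    e=np.array([proj(c,P)[0]-q for c,P,q in L])
    return e if det else e.ravel()
s=least_squares(res,[.6,.07,0,-.9],loss='soft_l1')
print(s.x,res(s.x,True),np.array(geo(*s.x[:3])),handle(*s.x))
E
```

```text
[ 0.6026  0.0833  0.1778 -0.9978] [[-1.5328 -0.3836]
 [ 0.2007 -0.0517]
 [-0.3086  0.3278]
 [-0.3415  0.1651]
 [ 1.1279  0.5823]
 [ 0.7343  5.3983]
 [ 1.2421 -2.3512]
 [-1.5512 -1.139 ]
 [-1.8117 -0.9016]] [[ 0.6026  0.0833  0.    ]
 [ 0.9842  0.1768  0.    ]
 [-0.1768  0.9842  0.    ]
 [-0.5645 -0.1014  0.8192]
 [ 0.6026  0.0833  0.13  ]
 [ 0.5733  0.078   0.1726]] [ 0.5591 -0.0073  0.168 ]
```

Run:
```python
from fit import *
np.set_printoptions(precision=3,suppress=True)
s=r.state();Rt=R.from_quat(s['eef_rot'])
ci=r.camera_info('wrist');T=np.array(ci['world_to_cam'])
print('cam in tool',Rt.inv().apply(-T[:3,:3].T@T[:3,3]-s['eef_pos']),'cam axes in tool',(Rt.inv().as_matrix()@T[:3,:3].T),ci['camera_matrix'][0])
p=(.6026,.0833,.1778);o,xx,yy,bz,bc,m=geo(*p)
Rb=R.from_matrix(np.c_[np.cross(yy,-bz),yy,-bz])
print('bore approach',m+bz*.25,togo(m+bz*.25,Rb))
Rv=R.from_matrix(np.array([[-1,0,0],[0,1,0],[0,0,-1.]]).T)
P=np.array([.492,-.29,.27]);print('pin from bore pose',Rb.inv().apply(P-(m+bz*.25))/.03,(Rb.inv()*Rv).as_rotvec()/np.radians(5))
```

```text
cam in tool [ 0.085 -0.001 -0.081] cam axes in tool [[-0.001 -0.953 -0.304]
 [ 1.    -0.001 -0.   ]
 [-0.    -0.304  0.953]] [330.543   0.    255.423]
bore approach [0.432 0.053 0.377] (array([-12.937, -14.259,  -2.49 ]), array([-1.843, -6.836, -5.844]))
pin from bore pose [  2.098 -11.595   2.9  ] [0.622 6.981 1.974]
```

Call:
send_rows(grip=[1,1,1,1,1], xyz=[[-0.9,-0.95,-0.17],[-1.8,-1.9,-0.34],[-2.6,-2.85,-0.5],[-3.5,-3.8,-0.67],[-4.3,-4.75,-0.83]], delta_rot=[[0,0,0],[0,0,0],[0,0,0],[0,0,0],[0,0,0]], force=30)

```text
t: 2.07
eef_pos: [0.2865, 0.4077, 0.3278]
eef_rot: [0.173, 0.985, 0.0, 0.0]
ft_force: [-0.4, 0.2, 0.3]
opening: 1.002
gripper_force: 0.0
```

Call:
send_rows(grip=[1,1,1,1,1], xyz=[[-0.9,-0.95,-0.17],[-1.8,-1.9,-0.34],[-2.6,-2.85,-0.5],[-3.5,-3.8,-0.67],[-4.3,-4.75,-0.83]], delta_rot=[[0,0,0],[0,0,0],[0,0,0],[0,0,0],[0,0,0]])

```text
t: 2.48
eef_pos: [0.3591, 0.2296, 0.353]
eef_rot: [0.173, 0.985, 0.0, 0.0]
ft_force: [0.9, -0.4, 0.1]
opening: 1.002
gripper_force: 0.0
```

Call:
send_rows(grip=[1,1,1,1,1], xyz=[[-0.9,-0.95,-0.17],[-1.8,-1.9,-0.34],[-2.6,-2.85,-0.5],[-3.5,-3.8,-0.67],[-4.3,-4.75,-0.83]], delta_rot=[[-0.2,-0.7,-0.6],[-0.4,-1.4,-1.2],[-0.6,-2.1,-1.8],[-0.8,-2.8,-2.4],[-1,-3.5,-3]])

```text
t: 2.9
eef_pos: [0.4317, 0.0516, 0.3783]
eef_rot: [0.04, 0.986, 0.016, 0.159]
ft_force: [0.9, 1.0, -0.7]
opening: 0.998
gripper_force: 0.0
```

Call:
send_rows(grip=[1,1,1,1,1], xyz=[[0,0,0],[0,0,0],[0,0,0],[0,0,0],[0,0,0]], delta_rot=[[-0.2,-0.7,-0.6],[-0.4,-1.4,-1.2],[-0.6,-2.1,-1.8],[-0.84,-3.3,-2.84],[-0.84,-3.3,-2.84]])

```text
t: 3.32
eef_pos: [0.4296, 0.0528, 0.3765]
eef_rot: [-0.085, 0.95, 0.026, 0.299]
ft_force: [-1.1, -0.4, -0.1]
opening: 0.998
gripper_force: 0.0
```

Run:
```python
from fit import *
np.set_printoptions(precision=4,suppress=True)
s=r.state();ci=r.camera_info('wrist')
im=snap('wrist','w1.png')
for t in ['bush','crank_grip','bore_cross']: print(t,mark('wrist',t))
p=(.6026,.0833,.1778);o,xx,yy,bz,bc,m=geo(*p)
print('pred',proj(ci,m),proj(ci,handle(*p,-.998)),proj(ci,bc))
for x in r.masks_of('wrist','bush')[:1]+r.masks_of('wrist','crank_grip')[:1]:print(x['p'],np.array(x['box'])*[512,384,512,384])
Rb=R.from_matrix(np.c_[np.cross(yy,-bz),yy,-bz])
print(s['t'],s['eef_pos'],togo(m+bz*.25,Rb))
import pickle;pickle.dump(ci,open('w1.pkl','wb'))
```

```text
bush [(0.56, array([255.8976, 174.7968]))]
crank_grip [(0.82, array([169.3184, 151.6032])), (0.23, array([254.208 , 167.8848]))]
bore_cross [(0.89, array([256.1024, 166.0032]))]
pred [[255.6764 179.3471]] [[172.4025 156.5532]] [[255.6851 168.1002]]
0.82 [234.2912 135.2064 276.8896 196.6848]
0.98 [124.1088  99.9936 512.     234.8928]
3.3167 [0.4296 0.0528 0.3765] (array([ 0.0057, -0.0327,  0.0158]), array([-0.0033, -0.0263, -0.0296]))
```

View pics/w1.png

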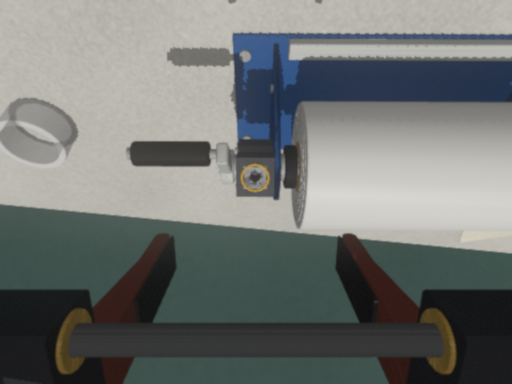

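The wrist picture shows the yellow ring centred at about (255,178) against a predicted (255.7,179.3), and the handle at (171,153). I refine with the ring centroid and then plan the pin approach.

Run:
```python
from fit import *
import pickle
np.set_printoptions(precision=4,suppress=True)
ci=pickle.load(open('w1.pkl','rb'))
im=cv2.imread('pics/w1.png');hsv=cv2.cvtColor(im,cv2.COLOR_BGR2HSV)
sub=hsv[160:198,236:276];m=((sub[...,0]>12)&(sub[...,0]<35)&(sub[...,1]>120)&(sub[...,2]>80)).astype(np.uint8)
pts=np.argwhere(m)[:,::-1].astype(np.float32);e=cv2.fitEllipse(cv2.convexHull(pts));c=np.array(e[0])+[236,160];print(e,c)
# base edges / yaw: roll side line
ry=ray(ci,c);o,d=ry
# height of mouth known
z=.13+.052*np.cos(np.radians(35));M=atz(ry,z);print('mouth',M)
H=handle(.6026,.0833,.1778,-.998)
print('handle pix 171,153 ->', 'pred',proj(ci,H))
# handle axis direction: pixel ends
A=[ray(ci,(133,153.5)),ray(ci,(209,153.5))]
P=[atz(a,.168) for a in A];print(P,np.arctan2(-(P[1]-P[0])[0],(P[1]-P[0])[1]),np.linalg.norm(P[1]-P[0]))
x,y=M[:2]+.052*np.sin(np.radians(35))*np.array([np.cos(.1778),np.sin(.1778)]);print('stand',x,y)
s=r.state();Rv=R.from_matrix(np.array([[-1,0,0],[0,1,0],[0,0,-1.]]).T)
print(togo([.492,-.29,.27],Rv))
```

```text
((18.740943908691406, 17.213293075561523), (28.03594970703125, 28.766197204589844), 97.15003967285156) [254.7409 177.2133]
mouth [0.5701 0.0765 0.1726]
handle pix 171,153 -> pred [[172.4025 156.5532]]
[array([ 0.5615, -0.0448,  0.168 ]), array([0.5485, 0.0276, 0.168 ])] 0.1784790773396986 0.07358232270868392
stand 0.5994124790838962 0.08174607785155008
(array([  2.0675, -11.6324,   2.9244]), array([0.6257, 6.9543, 1.9444]))
```

Call:
send_rows(grip=[1,1,1,1,1], xyz=[[0.2,-1.2,0.3],[0.4,-2.4,0.6],[0.6,-3.6,0.9],[0.8,-4.8,1.2],[1.03,-5.8,1.46]], delta_rot=[[0,0,0],[0,0,0],[0,0,0],[0,0,0],[0,0,0]])

```text
t: 4.03
eef_pos: [0.4649, -0.0948, 0.3376]
eef_rot: [-0.07, 0.955, 0.021, 0.287]
ft_force: [-0.4, -0.0, 0.6]
opening: 0.998
gripper_force: 0.0
```

Call:
send_rows(grip=[1,1,1,1,1], xyz=[[0.2,-1.2,0.3],[0.4,-2.4,0.6],[0.6,-3.6,0.9],[0.8,-4.8,1.2],[1.03,-5.8,1.46]], delta_rot=[[0.1,1.3,0.4],[0.2,2.6,0.8],[0.4,4,1.2],[0.5,5.4,1.6],[0.6,6.7,1.9]])

```text
t: 4.45
eef_pos: [0.4923, -0.2685, 0.2872]
eef_rot: [0.008, 1.0, -0.007, -0.002]
ft_force: [1.0, 0.1, -0.7]
opening: 1.0
gripper_force: 0.0
```

Call:
send_rows(grip=[1,1], xyz=[[0,0,0],[0,0,0]], delta_rot=[[0,0.25,0],[0,0.25,0]])

```text
t: 4.62
eef_pos: [0.4926, -0.2666, 0.2857]
eef_rot: [0.007, 1.0, -0.005, -0.011]
ft_force: [-0.5, 0.6, 0.3]
opening: 0.997
gripper_force: 0.0
```

Run:
```python
from fit import *
np.set_printoptions(precision=4,suppress=True)
s=r.state();ci=r.camera_info('wrist')
im=snap('wrist','w2.png')
for t in ['pin','pin_shoulder','caddy']: print(t,mark('wrist',t))
for x in r.masks_of('wrist','pin')[:1]:print(x['p'],np.array(x['box'])*[512,384,512,384])
print('pred top,shoulder',proj(ci,[.492,-.29,.134]),proj(ci,[.492,-.29,.1]))
print(s['t'],s['eef_pos'],s['eef_rot'])
# red blobs
hsv=cv2.cvtColor(im,cv2.COLOR_RGB2HSV);m=(((hsv[...,0]<8)|(hsv[...,0]>172))&(hsv[...,1]>140)&(hsv[...,2]>60)).astype(np.uint8)
n,l,st,c=cv2.connectedComponentsWithStats(m)
for i in range(1,n):
    if st[i,4]>60:print(st[i],c[i])
```

```text
pin [(0.65, array([238.08  , 174.6816]))]
pin_shoulder [(0.74, array([230.912 , 197.1072]))]
caddy [(0.96, array([235.1104, 121.8816]))]
0.78 [212.5824 176.9856 242.2784 225.4848]
pred top,shoulder [[227.5166 213.404 ]] [[231.1771 200.0255]]
4.6167 [ 0.4926 -0.2666  0.2857] [ 0.0072  0.9999 -0.0052 -0.0112]
[219  78  20  21 314] [228.6783  88.0955]
[211 197  29  29 640] [225.2828 211.0875]
```

View pics/w2.png

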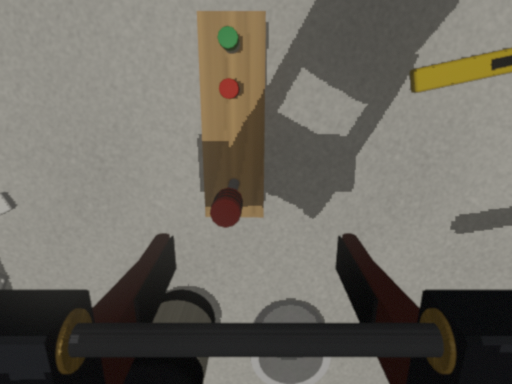

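The wrist picture shows the knob at about (226,211), close to the prediction. I check the outline edges to refine, then descend.

Run:
```python
from fit import *
from scipy.optimize import least_squares
np.set_printoptions(precision=4,suppress=True)
s=r.state();ci=r.camera_info('wrist')
im=cv2.imread('pics/w2.png');hsv=cv2.cvtColor(im,cv2.COLOR_BGR2HSV)
m=(((hsv[...,0]<8)|(hsv[...,0]>172))&(hsv[...,1]>110)&(hsv[...,2]>30)).astype(np.uint8);m[:180]=0;m[235:]=0;m[:,:195]=0;m[:,255:]=0
y,x=np.nonzero(m);bb=np.array([x.min(),x.max()+1,y.min(),y.max()+1],float);print('bbox',bb)
a=np.linspace(0,2*np.pi,60)
def box(p):
    C=np.array([[p[0]+.012*np.cos(t),p[1]+.012*np.sin(t),z] for z in (.1,.134) for t in a]);q=proj(ci,C)+.5
    return np.array([q[:,0].min(),q[:,0].max(),q[:,1].min(),q[:,1].max()])
f=least_squares(lambda p:box(p)-bb,[.492,-.29]);print(f.x,box(f.x))
Rv=R.from_matrix(np.array([[-1,0,0],[0,1,0],[0,0,-1.]]).T)
print(togo([f.x[0],f.x[1],.125+.061],Rv))
```

```text
bbox [211. 241. 188. 227.]
[ 0.4913 -0.2906] [209.2174 243.0074 186.6847 228.2974]
(array([-0.0873, -0.8272,  3.4001]), array([-0.1305, -0.2138, -0.1411]))
```

Call:
send_rows(grip=[1,1,1,1,1], xyz=[[-0.05,-0.5,0.3],[-0.09,-0.83,1.1],[-0.09,-0.83,2.2],[-0.09,-0.83,3.2],[-0.09,-0.83,3.43]], delta_rot=[[-0.13,-0.21,-0.14],[-0.13,-0.21,-0.14],[-0.13,-0.21,-0.14],[-0.13,-0.21,-0.14],[-0.13,-0.21,-0.14]])

```text
t: 5.28
eef_pos: [0.4893, -0.29, 0.1814]
eef_rot: [0.0, 1.0, 0.001, -0.003]
ft_force: [-0.4, 0.3, -0.9]
opening: 1.001
gripper_force: 0.0
```

Call:
send_rows(grip=[0.5,0.3,0.2,0.2,0.2], xyz=[[0,0,0],[0,0,0],[0,0,0],[0,0,0],[0,0,0]], delta_rot=[[0,0,0],[0,0,0],[0,0,0],[0,0,0],[0,0,0]], force=25)

```text
t: 5.7
eef_pos: [0.4924, -0.292, 0.1862]
eef_rot: [0.0, 1.0, -0.001, 0.0]
ft_force: [0.1, 0.6, 0.4]
opening: 0.658
gripper_force: 0.0
```

Call:
send_rows(grip=[0.1,0.1,0.1,0.1,0.1], xyz=[[0,0,0],[0,0,0],[0,0,0],[0,0,0],[0,0,0]], delta_rot=[[0,0,0],[0,0,0],[0,0,0],[0,0,0],[0,0,0]])

```text
t: 6.12
eef_pos: [0.4916, -0.2917, 0.1845]
eef_rot: [0.0, 1.0, 0.0, -0.001]
ft_force: [-0.1, -0.4, 0.1]
opening: 0.278
gripper_force: 0.0
```

Call:
send_rows(grip=[0.1,0.1,0.1], xyz=[[0,0,0],[0,0,0],[0,0,0]], delta_rot=[[0,0,0],[0,0,0],[0,0,0]])

```text
t: 6.37
eef_pos: [0.4916, -0.2917, 0.1844]
eef_rot: [0.0, 1.0, 0.0, -0.001]
ft_force: [-0.4, -0.4, -0.0]
opening: 0.272
gripper_force: 25.0
```

Call:
send_rows(grip=[0.1,0.1,0.1,0.1,0.1], xyz=[[0,0,-0.2],[0,0,-0.6],[0,0,-1],[0,0,-1.5],[0,0,-2]], delta_rot=[[0,0,0],[0,0,0],[0,0,0],[0,0,0],[0,0,0]])

```text
t: 6.78
eef_pos: [0.4918, -0.2917, 0.2463]
eef_rot: [0.0, 1.0, -0.0, -0.001]
ft_force: [-0.2, 0.3, -0.4]
opening: 0.268
gripper_force: 25.0
```

Call:
send_rows(grip=[0.1,0.1,0.1,0.1,0.1], xyz=[[0,0,-1],[0,0,-2],[0,0,-3.2],[0,0,-4],[0,0,-4.3]], delta_rot=[[0,0,0],[0,0,0],[0,0,0],[0,0,0],[0,0,0]])

```text
t: 7.2
eef_pos: [0.493, -0.2923, 0.3792]
eef_rot: [0.0, 1.0, -0.002, 0.003]
ft_force: [0.0, 0.3, -1.0]
opening: 0.269
gripper_force: 25.0
```

```bash
cat > cur.py <<'E'
from fit import *
TH=.1778
M=np.array([.5701,.0765,.1726])
_,xx,yy,bz,_,_=geo(0,0,TH)
Rb=R.from_matrix(np.c_[np.cross(yy,-bz),yy,-bz])
E
python3 - <<'E'
from cur import *
np.set_printoptions(precision=3,suppress=True)
s=r.state();print(s['eef_pos'],s['opening'],s['gripper_force'])
# tcp along tool from tip: 0.09 + (.1245-.1)+.061
L=.09+(.1846-.1);print('L',L)
tgt=M+bz*(L+.05);print(tgt,togo(tgt,Rb))
E
```

```text
[ 0.493 -0.292  0.379] 0.26947406624328146 24.9923238158226
L 0.17459999999999998
[0.443 0.054 0.357] (array([ 1.669, 11.536,  0.698]), array([-0.676, -6.927, -1.966]))
```

Call:
send_rows(grip=[0.1,0.1,0.1,0.1,0.1], xyz=[[0.1,0.7,0],[0.3,1.8,0],[0.5,3.1,0],[0.65,4.4,0],[0.83,5.75,0]], delta_rot=[[0,0,0],[0,0,0],[0,0,0],[0,0,0],[0,0,0]])

```text
t: 7.62
eef_pos: [0.4661, -0.1178, 0.3732]
eef_rot: [0.001, 1.0, 0.0, -0.001]
ft_force: [0.3, 1.5, -1.6]
opening: 0.272
gripper_force: 25.0
```

Call:
send_rows(grip=[0.1,0.1,0.1,0.1,0.1], xyz=[[0.2,1.3,0],[0.4,2.6,0],[0.6,3.9,0],[0.75,5,0],[0.83,5.75,0]], delta_rot=[[0,0,0],[0,0,0],[0,0,0],[0,0,0],[0,0,0]])

```text
t: 8.03
eef_pos: [0.4409, 0.0557, 0.3734]
eef_rot: [-0.0, 1.0, 0.0, -0.001]
ft_force: [0.6, 0.6, -0.8]
opening: 0.272
gripper_force: 25.0
```

Call:
send_rows(grip=[0.1,0.1,0.1,0.1,0.1], xyz=[[0,0,0],[0,0,0],[0,0,0],[0,0,0],[0,0,0]], delta_rot=[[0,-0.6,-0.2],[-0.1,-1.6,-0.5],[-0.2,-2.7,-0.8],[-0.3,-3.9,-1.1],[-0.4,-5.1,-1.4]])

```text
t: 8.45
eef_pos: [0.4419, 0.0535, 0.3736]
eef_rot: [-0.061, 0.973, 0.017, 0.222]
ft_force: [0.6, 0.4, -1.5]
opening: 0.27
gripper_force: 25.0
```

Call:
send_rows(grip=[0.1,0.1,0.1,0.1,0.1], xyz=[[0,0,0],[0,0,0],[0,0,0],[0,0,0],[0,0,0]], delta_rot=[[-0.2,-1.0,-0.3],[-0.27,-1.83,-0.57],[-0.27,-1.83,-0.57],[-0.27,-1.83,-0.57],[-0.27,-1.83,-0.57]])

```text
t: 8.87
eef_pos: [0.4426, 0.0533, 0.3738]
eef_rot: [-0.085, 0.951, 0.028, 0.296]
ft_force: [-0.1, -0.3, -0.5]
opening: 0.265
gripper_force: 25.0
```

Run:
```python
from cur import *
import pickle
np.set_printoptions(precision=3,suppress=True)
s=r.state();ci=r.camera_info('wrist');pickle.dump(ci,open('w3.pkl','wb'))
print(s['t'],s['eef_pos'],togo(M+bz*.2246,Rb))
im=snap('wrist','w3.png')
Rt=R.from_quat(s['eef_rot'])
print('pred mouth',proj(ci,M),'tip',proj(ci,s['eef_pos']+Rt.apply([0,0,.1746])),'shoulder',proj(ci,s['eef_pos']+Rt.apply([0,0,.0846])))
sc=snap('scene');sd=snap('side')
b=cv2.resize(im[140:384,140:380],None,fx=2.4,fy=2.4,interpolation=2);cv2.imwrite('pics/w3c.png',b[:,:,::-1])
```

```text
8.8667 [0.443 0.053 0.374] (array([0.306, 0.007, 0.487]), array([ 0.036, -0.092, -0.007]))
pred mouth [[255.603 172.639]] tip [[256.229 200.214]] shoulder [[256.549 251.389]]
```

View pics/w3c.png

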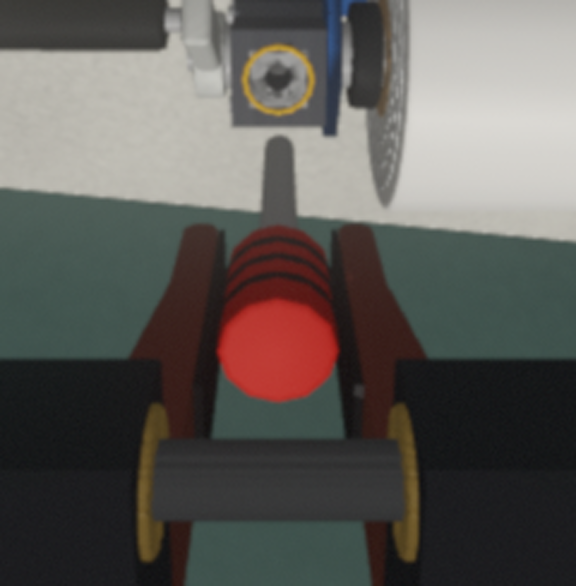

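The crop shows the ring at about (256,173) and the pin tip at about (256,199), both within a pixel of prediction. So the pin is straight in the grip, and I align and go in closer.

Call:
send_rows(grip=[0.1,0.1,0.1,0.1,0.1], xyz=[[0.3,0.02,0],[0.3,0.02,0.7],[0.3,0.02,1.2],[0.3,0.02,1.5],[0.3,0.02,1.5]], delta_rot=[[0.03,-0.09,0],[0.03,-0.09,0],[0.03,-0.09,0],[0.03,-0.09,0],[0.03,-0.09,0]])

```text
t: 9.43
eef_pos: [0.4599, 0.0574, 0.3296]
eef_rot: [-0.085, 0.95, 0.027, 0.299]
ft_force: [-0.7, -0.6, -1.0]
opening: 0.268
gripper_force: 25.0
```

Run:
```python
from cur import *
np.set_printoptions(precision=3,suppress=True)
im=snap('wrist','w4.png');s=r.state();ci=r.camera_info('wrist')
print(s['t'],s['eef_pos'],s['ft_force'],togo(M+bz*.1746,Rb))
hsv=cv2.cvtColor(im,cv2.COLOR_RGB2HSV)[120:215,225:290];m=((hsv[...,0]>12)&(hsv[...,0]<35)&(hsv[...,1]>120)&(hsv[...,2]>80))
pts=np.argwhere(m)[:,::-1].astype(np.float32);e=cv2.fitEllipse(cv2.convexHull(pts));print('ring',np.array(e[0])+[225,120],e[1])
Rt=R.from_quat(s['eef_rot'])
print('pred mouth',proj(ci,M),'tip',proj(ci,s['eef_pos']+Rt.apply([0,0,.1746])))
cv2.imwrite('pics/w4c.png',cv2.resize(im[140:240,200:310],None,fx=5,fy=5,interpolation=2)[:,:,::-1])
```

```text
9.4833 [0.46  0.057 0.33 ] [ 0.032 -0.158 -1.191] (array([-0.04 , -0.022,  0.628]), array([ 0.012, -0.012,  0.   ]))
ring [255.147 195.249] (32.22015380859375, 34.23912811279297)
pred mouth [[255.215 194.848]] tip [[256.232 200.19 ]]
```

View pics/w4c.png

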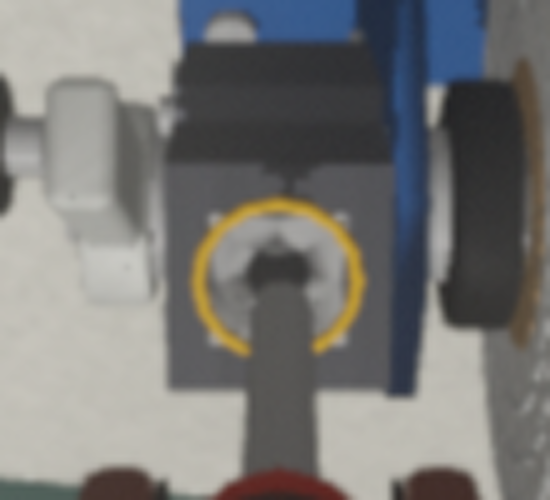

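The crop shows the tip centred over the bore mouth, with the ring at (255,195) as predicted. I insert in two stages, watching the force.

Call:
send_rows(grip=[0.1,0.1,0.1,0.1,0.1], xyz=[[-0.04,-0.02,0.1],[-0.04,-0.02,0.4],[-0.04,-0.02,0.7],[-0.04,-0.02,0.95],[-0.04,-0.02,1.15]], delta_rot=[[0,0,0],[0,0,0],[0,0,0],[0,0,0],[0,0,0]])

```text
t: 9.9
eef_pos: [0.4812, 0.0605, 0.3031]
eef_rot: [-0.085, 0.95, 0.027, 0.3]
ft_force: [0.1, 0.6, -1.6]
opening: 0.271
gripper_force: 25.0
```

Call:
send_rows(grip=[0.1,0.1], xyz=[[0,0,0.1],[0,0,0.1]], delta_rot=[[0,0,0],[0,0,0]])

```text
t: 10.07
eef_pos: [0.4827, 0.0608, 0.3006]
eef_rot: [-0.085, 0.95, 0.027, 0.3]
ft_force: [1.1, -0.2, -0.8]
opening: 0.27
gripper_force: 25.0
```

Call:
send_rows(grip=[0.1,0.1,0.1,0.1,0.1], xyz=[[0,0,0.15],[0,0,0.3],[0,0,0.42],[0,0,0.5],[0,0,0.5]], delta_rot=[[0,0,0],[0,0,0],[0,0,0],[0,0,0],[0,0,0]])

```text
t: 10.48
eef_pos: [0.491, 0.0623, 0.2887]
eef_rot: [-0.085, 0.95, 0.027, 0.3]
ft_force: [-1.0, 0.5, -1.2]
opening: 0.269
gripper_force: 25.0
```

Call:
send_rows(grip=[0.3,0.35,0.4,0.5,0.5], xyz=[[0,0,0],[0,0,0],[0,0,0],[0,0,0],[0,0,0]], delta_rot=[[0,0,0],[0,0,0],[0,0,0],[0,0,0],[0,0,0]])

```text
t: 10.9
eef_pos: [0.4911, 0.0622, 0.2894]
eef_rot: [-0.085, 0.95, 0.027, 0.3]
ft_force: [-0.1, 0.4, 0.9]
opening: 0.487
gripper_force: 0.0
```

```bash
cat > pinchk.py <<'E'
from cur import *
def fitpin(tag):
    "depth of pin: fit knob blob bbox in wrist picture"
    im=snap('wrist',tag);ci=r.camera_info('wrist')
    hsv=cv2.cvtColor(im,cv2.COLOR_RGB2HSV)
    m=(((hsv[...,0]<8)|(hsv[...,0]>172))&(hsv[...,1]>150)&(hsv[...,2]>100)).astype(np.uint8)
    n,l,st,c=cv2.connectedComponentsWithStats(m)
    for i in range(1,n):
        if st[i,4]>80: print('red',st[i],c[i].round(1))
    for d in (-.02,0,.034,.036,.04,.078,.09): print(d,'top centre',proj(ci,M+bz*(.124-d))[0].round(1))
E
python3 - <<'E'
from pinchk import *
s=r.state();print(s['t'],s['eef_pos'],s['opening'],'depth',.1746-(s['eef_pos']-M)@bz)
fitpin('w5.png')
E
```

```text
10.9 [0.49105721 0.0622112  0.28941899] 0.4867549753393708 depth 0.032835597634086944
red [ 233  241   50   46 1731] [257.5 263.8]
-0.02 top centre [257.6 379.6]
0 top centre [257.2 333.7]
0.034 top centre [256.8 282. ]
0.036 top centre [256.8 279.6]
0.04 top centre [256.8 275. ]
0.078 top centre [256.5 240.5]
0.09 top centre [256.5 232.2]
```

Call:
send_rows(grip=[0.55,0.6,0.6,0.6,0.6], xyz=[[0,0,-0.3],[0,0,-1],[0,0,-2],[0,0,-3],[0,0,-3.5]], delta_rot=[[0,0,0],[0,0,0],[0,0,0],[0,0,0],[0,0,0]])

```text
t: 11.37
eef_pos: [0.4303, 0.0511, 0.3776]
eef_rot: [-0.085, 0.949, 0.027, 0.301]
ft_force: [0.7, 0.9, -0.2]
opening: 0.601
gripper_force: 0.0
```

Run:
```python
from pinchk import *
np.set_printoptions(precision=3,suppress=True)
s=r.state();print(s['t'],s['eef_pos'],s['qpos'],s['opening'])
fitpin('w6.png')
rays=[]
for c in ('scene','side'):
    im=snap(c,c+'6.png');ci=r.camera_info(c)
    hsv=cv2.cvtColor(im,cv2.COLOR_RGB2HSV)
    m=(((hsv[...,0]<8)|(hsv[...,0]>172))&(hsv[...,1]>130)&(hsv[...,2]>50)).astype(np.uint8)
    P=proj(ci,M+bz*.071)[0];print(c,'knob centre pred',P)
    n,l,st,ce=cv2.connectedComponentsWithStats(m)
    for i in range(1,n):
        if st[i,4]>15 and np.linalg.norm(ce[i]-P)<50: print(st[i],ce[i]); 
h=cv2.imread('pics/w6.png')[100:340,130:380];a=cv2.imread('pics/side6.png')[60:200,150:300]
cv2.imwrite('pics/c6.png',np.hstack([cv2.resize(h,(400,384)),cv2.resize(a,(400,384))]))
```

```text
11.3667 [0.43  0.051 0.378] [ 0.053 -0.151  2.231  0.163  0.456 -1.82 ] 0.6006744525653726
red [243 180  29  28 617] [257.  193.8]
-0.02 top centre [256.9 230.7]
0 top centre [256.8 218.5]
0.034 top centre [256.7 202. ]
0.036 top centre [256.7 201.1]
0.04 top centre [256.7 199.5]
0.078 top centre [256.5 185.9]
0.09 top centre [256.5 182.3]
scene knob centre pred [344.794 136.524]
[339 130  12  15 105] [344.59  137.171]
side knob centre pred [214.405 108.841]
[207 104  14  14  88] [213.83 109.67]
```

View pics/c6.png

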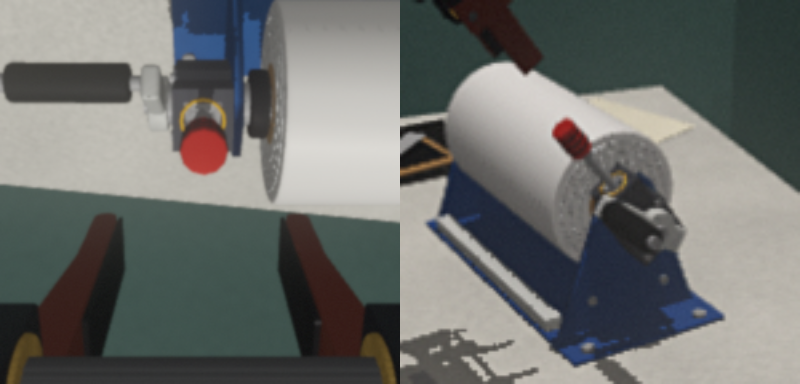

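The crop shows the pin standing in the bore at 36 mm, with the scene and side knob centroids within 1 px of prediction. Next is the crank: the tool points down, finger line across the shaft, straddling the handle.

```bash
cat >> cur.py <<'E'
BC=M-.052*bz;Z=np.array([0,0,1.])
Rc=R.from_matrix(np.c_[yy,xx,-Z])
def hd(q): return BC-.0815*yy+.07*(np.sin(q)*xx+np.cos(q)*Z)
E
python3 - <<'E'
from cur import *
import pickle
np.set_printoptions(precision=3,suppress=True)
from scipy.optimize import least_squares
a=r.camera_info('scene');w=pickle.load(open('w1.pkl','rb'))
f=least_squares(lambda q:np.r_[(proj(w,hd(q[0]))[0]-[171,153.5]),(proj(a,hd(q[0]))[0]-[317,171])],[-1.]);print(f.x,f.fun,hd(f.x[0]))
H=hd(f.x[0]);s=r.state();R0=R.from_quat(s['eef_rot'])
print(togo(H+Z*.14,Rc))
E
```

```text
[-1.005] [-0.256  0.165 -1.545 -0.462] [ 0.556 -0.009  0.168]
(array([-1.709, -2.709,  4.027]), array([ 5.528,  5.53 , 17.378]))
```

Call:
send_rows(grip=[0.6,0.6,0.6,0.6,0.6], xyz=[[0,0,0],[0,0,0],[0,0,0],[0,0,0],[0,0,0]], delta_rot=[[0.37,0.37,1.16],[0.74,0.74,2.32],[1.11,1.11,3.48],[1.47,1.47,4.63],[1.843,1.843,5.793]])

```text
t: 11.93
eef_pos: [0.4316, 0.0516, 0.3737]
eef_rot: [0.18, 0.96, 0.018, 0.212]
ft_force: [-1.2, -0.1, 1.1]
opening: 0.598
gripper_force: 0.0
```

Call:
send_rows(grip=[0.6,0.6,0.6,0.6,0.6], xyz=[[0,0,0],[0,0,0],[0,0,0],[0,0,0],[0,0,0]], delta_rot=[[0.37,0.37,1.16],[0.74,0.74,2.32],[1.11,1.11,3.48],[1.47,1.47,4.63],[1.843,1.843,5.793]])

```text
t: 12.35
eef_pos: [0.4317, 0.0518, 0.3735]
eef_rot: [0.428, 0.897, 0.008, 0.108]
ft_force: [-0.9, 0.1, 0.4]
opening: 0.605
gripper_force: 0.0
```

Call:
send_rows(grip=[0.6,0.6,0.6,0.6,0.6], xyz=[[0,0,0],[0,0,0],[0,0,0],[0,0,0],[0,0,0]], delta_rot=[[0.37,0.37,1.16],[0.74,0.74,2.32],[1.11,1.11,3.48],[1.47,1.47,4.63],[1.843,1.843,5.793]])

```text
t: 12.77
eef_pos: [0.4318, 0.0517, 0.3735]
eef_rot: [0.643, 0.766, -0.002, -0.003]
ft_force: [0.1, -0.1, 0.1]
opening: 0.599
gripper_force: 0.0
```

Call:
send_rows(grip=[0.6,0.6,0.6,0.6,0.6], xyz=[[-1.2,0,0],[-2.2,0.5,0.2],[-2.7,1.5,0.8],[-2.7,2.7,1.4],[-2.7,3.78,2.0]], delta_rot=[[0,0,0],[0,0,0],[0,0,0],[0,0,0],[0,0,0]])

```text
t: 13.18
eef_pos: [0.5591, -0.0092, 0.3121]
eef_rot: [0.642, 0.766, -0.002, -0.002]
ft_force: [-0.6, 0.2, 0.2]
opening: 0.602
gripper_force: 0.0
```

Run:
```python
from cur import *
np.set_printoptions(precision=3,suppress=True)
s=r.state();print(s['t'],s['eef_pos'],s['qpos'])
H=hd(-1.005);print('to engage',togo(H+Z*.063,Rc))
im=snap('wrist','w7.png');ci=r.camera_info('wrist');print('handle pred',proj(ci,H),mark('wrist','crank_grip'))
x=r.masks_of('wrist','crank_grip')
for k in x[:2]:print(k['p'],np.array(k['box'])*[512,384,512,384])
```

```text
13.1833 [ 0.559 -0.009  0.312] [-0.038  0.317  1.767 -0.     1.062 -0.213]
to engage (array([ 0.027, -0.099,  2.72 ]), array([-0.052, -0.007, -0.024]))
handle pred [[248.998 212.832]] [(0.72, array([255.386, 208.512]))]
0.67 [233.882   0.    462.592 267.802]
```

View pics/w7.png

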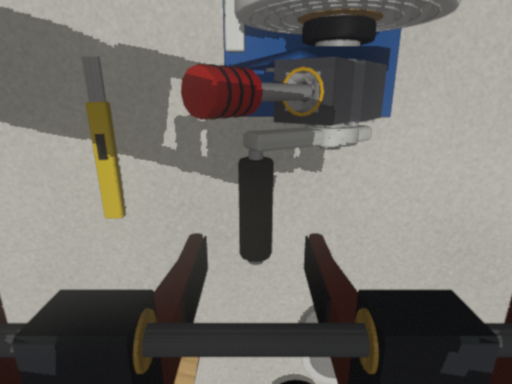

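The picture shows the handle centred between the fingers at (256,208) and the pin clear at upper left. I descend and close to a loose straddle.

Call:
send_rows(grip=[0.6,0.6,0.6,0.6,0.6], xyz=[[0,-0.03,0.5],[0,-0.03,1.2],[0,-0.03,2],[0,-0.03,2.5],[0,-0.03,2.6]], delta_rot=[[0,0,0],[0,0,0],[0,0,0],[0,0,0],[0,0,0]])

```text
t: 13.75
eef_pos: [0.5537, -0.0082, 0.2339]
eef_rot: [0.641, 0.767, -0.003, -0.003]
ft_force: [0.0, -0.8, -0.3]
opening: 0.599
gripper_force: 0.0
```

Call:
send_rows(grip=[0.5,0.4,0.37,0.37,0.37], xyz=[[0,0,0],[0,0,0],[0,0,0],[0,0,0],[0,0,0]], delta_rot=[[0,0,0],[0,0,0],[0,0,0],[0,0,0],[0,0,0]], force=5)

```text
t: 14.17
eef_pos: [0.5565, -0.0083, 0.2377]
eef_rot: [0.641, 0.767, -0.001, -0.001]
ft_force: [1.4, 0.9, 0.3]
opening: 0.372
gripper_force: 0.0
```

Run:
```python
from cur import *
np.set_printoptions(precision=3,suppress=True)
s=r.state();print(s['t'],s['eef_pos'],s['ft_force'],s['opening'])
print('offs in stand x,z of grasp-handle(-1.005) mm',[(s['eef_pos']-Z*.061-hd(-1.005))@v*1e3 for v in (xx,yy,Z)])
im=snap('wrist','w8.png');ci=r.camera_info('wrist')
hsv=cv2.cvtColor(im,cv2.COLOR_RGB2HSV);m=(((hsv[...,0]<8)|(hsv[...,0]>172))&(hsv[...,1]>150)&(hsv[...,2]>100)).astype(np.uint8)
n,l,st,c=cv2.connectedComponentsWithStats(m)
for i in range(1,n):
    if st[i,4]>80: print('red',st[i],c[i].round(1))
print('pred top .036/.078',proj(ci,M+bz*.088)[0],proj(ci,M+bz*.046)[0])
# commanded handle path from here, tool units (x=0), per 5 deg
q0=-1.005
for q in np.arange(-1.005,.85,np.radians(6)):
    d=hd(q)-hd(q0);print(round(q,3),(d@xx/.03).round(2),(-d@Z/.03).round(2),end=' | ')
```

```text
14.1667 [ 0.557 -0.008  0.238] [1.439 0.865 0.251] 0.37174100097461493
offs in stand x,z of grasp-handle(-1.005) mm [np.float64(0.9109433852404176), np.float64(0.41884407330457685), np.float64(9.121613881664992)]
red [ 127   46   86  102 6452] [165.9  92.5]
red [202  52  35  64 896] [222.7  82.6]
red [226  55  31  59 710] [244.7  83.3]
red [247  57  28  57 631] [264.4  84.9]
pred top .036/.078 [159.379 102.014] [266.816  98.2  ]
-1.005 0.0 0.0 | -0.9 0.14 -0.2 | -0.796 0.3 -0.38 | -0.691 0.48 -0.55 | -0.586 0.68 -0.69 | -0.481 0.89 -0.82 | -0.377 1.11 -0.92 | -0.272 1.34 -1.0 | -0.167 1.58 -1.05 | -0.063 1.82 -1.08 | 0.042 2.07 -1.08 | 0.147 2.31 -1.06 | 0.252 2.55 -1.01 | 0.356 2.78 -0.94 | 0.461 3.01 -0.84 | 0.566 3.22 -0.72 | 0.671 3.42 -0.58 | 0.775 3.6 -0.42 |
```

Call:
send_rows(grip=[0.37,0.37,0.37,0.37,0.37], xyz=[[0,0.08,0.05],[0,0.17,-0.08],[0,0.27,-0.2],[0,0.37,-0.31],[0,0.48,-0.4]], delta_rot=[[0,0,0],[0,0,0],[0,0,0],[0,0,0],[0,0,0]])

```text
t: 14.63
eef_pos: [0.5696, -0.0058, 0.2486]
eef_rot: [0.641, 0.767, -0.002, -0.002]
ft_force: [-4.4, -2.0, 1.0]
opening: 0.369
gripper_force: 2.1
```

Call:
send_rows(grip=[0.37,0.37,0.37,0.37,0.37], xyz=[[0,0.12,-0.09],[0,0.24,-0.17],[0,0.37,-0.25],[0,0.5,-0.31],[0,0.63,-0.37]], delta_rot=[[0,0,0],[0,0,0],[0,0,0],[0,0,0],[0,0,0]])

```text
t: 15.05
eef_pos: [0.5896, -0.0023, 0.2599]
eef_rot: [0.641, 0.767, -0.001, -0.001]
ft_force: [-2.4, -0.2, 0.0]
opening: 0.371
gripper_force: 1.3
```

```bash
cat > ck.py <<'E'
from cur import *
np.set_printoptions(precision=3,suppress=True)
s=r.state();im=snap('wrist','last.png');ci=r.camera_info('wrist')
g=s['eef_pos']-Z*.061-(BC-.0815*yy)
print('t',s['t'],'tool angle',np.arctan2(g@xx,g@Z),'radius',np.hypot(g@xx,g@Z),'F',s['ft_force'],'op',s['opening'],s['gripper_force'])
hsv=cv2.cvtColor(im,cv2.COLOR_RGB2HSV);m=(((hsv[...,0]<8)|(hsv[...,0]>172))&(hsv[...,1]>150)&(hsv[...,2]>100)).astype(np.uint8)
n,l,st,c=cv2.connectedComponentsWithStats(m)
for i in range(1,n):
    if st[i,4]>500: print('red',st[i],c[i].round(1))
print('pred top .036/.078',proj(ci,M+bz*.088)[0],proj(ci,M+bz*.046)[0])
# handle: dark mask columns
k=r.masks_of('wrist','crank_grip')
if k:print('crank box',np.array(k[0]['box'])*[512,384,512,384])
a=r.camera_info('side');ims=snap('side')
hs=cv2.cvtColor(ims,cv2.COLOR_RGB2HSV);m=(((hs[...,0]<8)|(hs[...,0]>172))&(hs[...,1]>130)&(hs[...,2]>50)).astype(np.uint8)
n,l,st,c=cv2.connectedComponentsWithStats(m);P=proj(a,M+bz*.071)[0]
print('side pred .036/.078',P,proj(a,M+bz*.029)[0],[c[i].round(1) for i in range(1,n) if st[i,4]>12 and np.linalg.norm(c[i]-P)<45])
E
python3 ck.py
```

```text
t 15.05 tool angle -0.3423182064326714 radius 0.0731729333298392 F [-2.365 -0.157  0.045] op 0.3711377146998991 1.2813253328204155
red [  46   56   55   81 2743] [68.2 89.3]
pred top .036/.078 [58.183 99.163] [173.296  96.793]
crank box [175.309   0.    435.302 326.016]
side pred .036/.078 [214.405 108.841] [222.91  119.793] [array([213.7, 110.4])]
```

Call:
send_rows(grip=[0.37,0.37,0.37,0.37], xyz=[[0,0.08,-0.03],[0,0.16,-0.05],[0,0.23,-0.08],[0,0.31,-0.1]], delta_rot=[[0,0,0],[0,0,0],[0,0,0],[0,0,0]], force=5)

```text
t: 15.53
eef_pos: [0.5981, -0.0008, 0.2626]
eef_rot: [0.641, 0.767, -0.001, -0.002]
ft_force: [-1.9, -0.6, 0.7]
opening: 0.368
gripper_force: 1.1
```

Call:
send_rows(grip=[0.37,0.37,0.37,0.37], xyz=[[0,0.08,-0.01],[0,0.16,-0.03],[0,0.24,-0.04],[0,0.32,-0.05]], delta_rot=[[0,0,0],[0,0,0],[0,0,0],[0,0,0]])

```text
t: 15.87
eef_pos: [0.6079, 0.0009, 0.2641]
eef_rot: [0.641, 0.767, -0.001, -0.001]
ft_force: [-1.5, -0.9, -0.0]
opening: 0.368
gripper_force: 0.9
```

```bash
python3 ck.py
```

```text
t 15.8667 tool angle -0.08173892139481635 radius 0.07331870272552313 F [-1.478 -0.893 -0.045] op 0.368447694943155 0.8990680240094662
red [ 124   65   37   57 1447] [141.2  90.6]
pred top .036/.078 [ 4.034 98.9  ] [129.672  96.703]
crank box [143.923   0.    403.917 324.787]
side pred .036/.078 [214.405 108.841] [222.91  119.793] [array([224.1, 120.5])]
```

The side knob centroid jumped to (224,120.5), which matches the 78 mm depth, so the pin has dropped in. I back the fingers off, rise, and turn to the bore axis.

Call:
send_rows(grip=[0.5,0.6,0.6,0.6,0.6], xyz=[[0,-0.12,0],[0,-0.12,0],[0,-0.12,-0.5],[0,-0.12,-1.5],[0,-0.12,-2.7]], delta_rot=[[0,0,0],[0,0,0],[0,0,0],[0,0,0],[0,0,0]])

```text
t: 16.43
eef_pos: [0.6031, 0.0003, 0.3438]
eef_rot: [0.641, 0.767, -0.003, -0.003]
ft_force: [0.3, -0.3, -0.1]
opening: 0.598
gripper_force: 0.0
```

Call:
send_rows(grip=[0.6,0.3,0,0,0], xyz=[[0,0,-0.8],[0,-1,-1],[0,-2,-1],[0,-3.2,-1],[0,-4.4,-1]], delta_rot=[[0,0,0],[0,0,0],[0,0,0],[0,0,0],[0,0,0]])

```text
t: 16.85
eef_pos: [0.4731, -0.0231, 0.3756]
eef_rot: [0.641, 0.767, -0.001, -0.001]
ft_force: [-0.7, -0.3, 0.9]
opening: 0.336
gripper_force: 0.0
```

Run:
```python
from cur import *
np.set_printoptions(precision=3,suppress=True)
s=r.state();print(s['t'],s['eef_pos'],s['qpos'],s['opening'])
print(togo(M+bz*.206,Rb))
```

```text
16.85 [ 0.473 -0.023  0.376] [-0.074  0.11   1.876 -0.     1.158 -0.252] 0.3363053212747718
(array([ 2.697, -0.164,  1.142]), array([ -5.504,  -5.515, -17.376]))
```

Call:
send_rows(grip=[0,0,0,0,0], xyz=[[0.5,0,0],[1.1,0,0],[1.7,0,0],[2.3,-0.1,0],[2.7,-0.16,0]], delta_rot=[[-0.37,-0.37,-1.16],[-0.74,-0.74,-2.32],[-1.1,-1.1,-3.48],[-1.47,-1.47,-4.63],[-1.835,-1.838,-5.792]])

```text
t: 17.27
eef_pos: [0.4549, 0.0568, 0.3759]
eef_rot: [0.423, 0.899, 0.01, 0.111]
ft_force: [-0.0, -0.2, 0.4]
opening: 0.006
gripper_force: 0.0
```

Call:
send_rows(grip=[0,0,0,0,0], xyz=[[0,0,0],[0,0,0],[0,0,0],[0,0,0],[0,0,0]], delta_rot=[[-0.37,-0.37,-1.16],[-0.74,-0.74,-2.32],[-1.1,-1.1,-3.48],[-1.47,-1.47,-4.63],[-1.835,-1.838,-5.792]])

```text
t: 17.68
eef_pos: [0.4552, 0.056, 0.3758]
eef_rot: [0.175, 0.961, 0.019, 0.214]
ft_force: [-0.1, 0.1, -0.4]
opening: 0.007
gripper_force: 0.0
```

Call:
send_rows(grip=[0,0,0,0,0], xyz=[[0,0,0],[0,0,0],[0,0,0],[0,0,0],[0,0,0]], delta_rot=[[-0.37,-0.37,-1.16],[-0.74,-0.74,-2.32],[-1.1,-1.1,-3.48],[-1.47,-1.47,-4.63],[-1.835,-1.838,-5.792]])

```text
t: 18.1
eef_pos: [0.455, 0.0559, 0.3757]
eef_rot: [-0.077, 0.951, 0.027, 0.297]
ft_force: [-0.1, 0.7, -0.3]
opening: 0.007
gripper_force: 0.0
```

Run:
```python
from pinchk import *
np.set_printoptions(precision=3,suppress=True)
s=r.state();print(s['t'],s['eef_pos'],s['opening'],s['ft_force'])
print('to contact',togo(M+bz*.126,Rb));fitpin('w9.png')
```

```text
18.1 [0.455 0.056 0.376] 0.006647944940191094 [-0.137  0.745 -0.294]
to contact (array([0.671, 0.003, 3.584]), array([-0.05 , -0.059, -0.172]))
red [245 157  26  25 536] [257.6 169.2]
-0.02 top centre [256.8 215.4]
0 top centre [256.7 203.8]
0.034 top centre [256.7 188.3]
0.036 top centre [256.7 187.5]
0.04 top centre [256.7 186. ]
0.078 top centre [256.7 173.7]
0.09 top centre [256.7 170.4]
```

Call:
send_rows(grip=[0,0,0,0,0], xyz=[[0.4,0,0.4],[0.7,0,1.2],[0.7,0,2.2],[0.7,0,2.9],[0.7,0,3.3]], delta_rot=[[-0.05,-0.06,-0.17],[-0.05,-0.06,-0.17],[-0.05,-0.06,-0.17],[-0.05,-0.06,-0.17],[-0.05,-0.06,-0.17]], force=40)

```text
t: 18.57
eef_pos: [0.494, 0.0629, 0.2802]
eef_rot: [-0.081, 0.951, 0.027, 0.297]
ft_force: [-0.1, 0.4, -0.0]
opening: 0.006
gripper_force: 0.0
```

Call:
send_rows(grip=[0,0,0,0,0], xyz=[[0,0,0],[0,0,0.1],[0,0,0.2],[0,0,0.3],[0,0,0.3]], delta_rot=[[0,0,0],[0,0,0],[0,0,0],[0,0,0],[0,0,0]])

```text
t: 18.98
eef_pos: [0.4989, 0.0637, 0.2751]
eef_rot: [-0.082, 0.95, 0.027, 0.299]
ft_force: [-0.7, 0.2, -0.1]
opening: 0.006
gripper_force: 0.0
```

Run:
```python
from cur import *
np.set_printoptions(precision=4,suppress=True)
s=r.state();print(s['t'],s['eef_pos'],s['ft_force'],'axial',s['ft_force']@bz,'tip height over mouth',(s['eef_pos']-M)@bz-.08,togo(M+bz*.126,Rb))
```

```text
18.9833 [0.4989 0.0637 0.2751] [-0.6678  0.1969 -0.0686] axial 0.30081872674182103 tip height over mouth 0.04548586401132844 (array([-0.0153,  0.0011, -0.0172]), array([-0.0094, -0.0148, -0.0635]))
```

Call:
send_rows(grip=[0,0,0,0,0], xyz=[[0,0,0.05],[0,0,0.1],[0,0,0.15],[0,0,0.2],[0,0,0.2]], delta_rot=[[0,0,0],[0,0,0],[0,0,0],[0,0,0],[0,0,0]])

```text
t: 19.4
eef_pos: [0.5023, 0.0643, 0.2697]
eef_rot: [-0.082, 0.95, 0.027, 0.299]
ft_force: [0.2, 0.1, 0.8]
opening: 0.004
gripper_force: 0.3
```

Call:
send_rows(grip=[0,0,0,0,0], xyz=[[0,0,0.03],[0,0,0.07],[0,0,0.11],[0,0,0.15],[0,0,0.15]], delta_rot=[[0,0,0],[0,0,0],[0,0,0],[0,0,0],[0,0,0]])

```text
t: 19.82
eef_pos: [0.5048, 0.0647, 0.2658]
eef_rot: [-0.082, 0.951, 0.027, 0.298]
ft_force: [-0.0, -0.4, -0.2]
opening: 0.004
gripper_force: 0.0
```

```bash
cat > ax.py <<'E'
from cur import *
np.set_printoptions(precision=4,suppress=True)
s=r.state();print(s['t'],s['eef_pos'],s['ft_force'],'axial',s['ft_force']@bz,'tip height over mouth',(s['eef_pos']-M)@bz-.08,'lat',(s['eef_pos']-M)@yy)
E
python3 ax.py
```

```text
19.8167 [0.5048 0.0647 0.2658] [-0.0357 -0.3946 -0.1796] axial -0.08694597313137026 tip height over mouth 0.034448159462730804 lat -6.211716862826119e-05
```

Call:
send_rows(grip=[0,0,0,0,0], xyz=[[0,0,0.03],[0,0,0.05],[0,0,0.07],[0,0,0.07],[0,0,0.07]], delta_rot=[[0,0,0],[0,0,0],[0,0,0],[0,0,0],[0,0,0]])

```text
t: 20.23
eef_pos: [0.5057, 0.0649, 0.2644]
eef_rot: [-0.082, 0.951, 0.027, 0.298]
ft_force: [-4.1, -0.5, 3.8]
opening: 0.002
gripper_force: 2.8
```

```bash
python3 ax.py
python3 - <<'E'
from cur import *
for c in ('scene','side'):
    im=snap(c);a=r.camera_info(c)
    hs=cv2.cvtColor(im,cv2.COLOR_RGB2HSV);m=(((hs[...,0]<8)|(hs[...,0]>172))&(hs[...,1]>130)&(hs[...,2]>50)).astype(np.uint8)
    n,l,st,ce=cv2.connectedComponentsWithStats(m);P=proj(a,M+bz*.017)[0]
    print(c,'pred .078/.09',proj(a,M+bz*.029)[0],P,[(st[i],ce[i].round(1)) for i in range(1,n) if st[i,4]>8 and np.linalg.norm(ce[i]-P)<45])
E
```

```text
20.2333 [0.5057 0.0649 0.2644] [-4.0526 -0.5418  3.8354] axial 5.484562750637821 tip height over mouth 0.03272266175536419 lat -7.057408561593066e-05
scene pred .078/.09 [348.89603911 153.95511084] [350.05640192 158.88873427] [(array([346, 152,  11,  15,  94], dtype=int32), array([351.4, 158.2]))]
side pred .078/.09 [222.91020592 119.79274627] [225.25943202 122.81869489] [(array([222, 117,  11,  13,  68], dtype=int32), array([227. , 123.2]))]
```

Call:
send_rows(grip=[0,0,0,0,0], xyz=[[0,0,0.03],[0,0,0.06],[0,0,0.08],[0,0,0.1],[0,0,0.1]], delta_rot=[[0,0,0],[0,0,0],[0,0,0],[0,0,0],[0,0,0]])

```text
t: 20.75
eef_pos: [0.506, 0.0649, 0.2638]
eef_rot: [-0.082, 0.95, 0.027, 0.299]
ft_force: [-34.6, -8.8, 43.6]
opening: 0.008
gripper_force: 28.5
```

```bash
python3 ax.py
```

```text
20.75 [0.506  0.0649 0.2638] [-34.5563  -8.8227  43.5985] axial 56.11701709355096 tip height over mouth 0.03203516863235435 lat -7.857444816677475e-05
```

It hits a hard stop at 56 N with no further travel, so the pin is home. I retreat along the bore and verify.

Call:
send_rows(grip=[0,0,0,0,0], xyz=[[0,0,-0.2],[0,0,-0.8],[0,0,-1.8],[0,0,-3],[0,0,-4]], delta_rot=[[0,0,0],[0,0,0],[0,0,0],[0,0,0],[0,0,0]])

```text
t: 21.17
eef_pos: [0.4389, 0.0529, 0.3611]
eef_rot: [-0.082, 0.951, 0.027, 0.298]
ft_force: [-0.0, 0.4, -0.5]
opening: 0.007
gripper_force: 0.0
```

Call:
send_rows(grip=[0,0], xyz=[[0,0,0],[0,0,0]], delta_rot=[[0,0,0],[0,0,0]])

```text
t: 21.33
eef_pos: [0.4402, 0.0531, 0.3619]
eef_rot: [-0.082, 0.95, 0.027, 0.3]
ft_force: [-0.0, 0.0, 0.5]
opening: 0.005
gripper_force: 0.0
```

```bash
python3 ax.py
python3 - <<'E'
from cur import *
w=snap('wrist');ims={}
for c in ('scene','side'):
    im=ims[c]=snap(c);a=r.camera_info(c)
    hs=cv2.cvtColor(im,cv2.COLOR_RGB2HSV);m=(((hs[...,0]<8)|(hs[...,0]>172))&(hs[...,1]>130)&(hs[...,2]>50)).astype(np.uint8)
    n,l,st,ce=cv2.connectedComponentsWithStats(m);P=proj(a,M+bz*.017)[0]
    print(c,P,[ce[i].round(1) for i in range(1,n) if st[i,4]>8 and np.linalg.norm(ce[i]-P)<45])
h=w[90:250,180:350];a=ims['side'][80:180,180:290]
cv2.imwrite('pics/c10.png',np.hstack([cv2.resize(h,(400,384)),cv2.resize(a,(400,384))])[:,:,::-1])
E
```

```text
21.3333 [0.4402 0.0531 0.3619] [-0.0431  0.0448  0.492 ] axial 0.422802531775768 tip height over mouth 0.15076153940155862 lat -2.6472907698521852e-05
scene [350.05640192 158.88873427] [array([351.4, 158.1])]
side [225.25943202 122.81869489] [array([225.7, 121.7])]
```

View pics/c10.png

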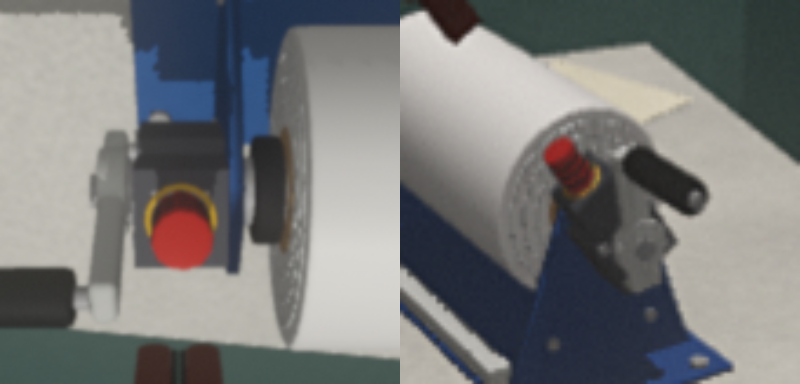

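The crop shows the knob sitting flat on the housing with the yellow ring around it, and the robot clear of everything. I'm handing the job in.

```bash
python3 -c "
from rig import r
print(r.job_done())"
```

```text
the job is handed in; nothing more can be done
None
```

The job is handed in at about 21 s: the pin dropped into the cross-hole, was pushed fully home with its knob flat on the housing, and the robot stands clear; the last push peaked at about 57 N at the wrist against the stop (limit 120 N).

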